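# Swipe the bent touch track on the heater console

### The job

Arm the heater from its touch console: with the gripper closed, touch the raised white track lightly at the end beside the green lamp, slide the fingertips along it round both corners to the end beside the red lamp, then lift off. Press just enough to keep the sprung track slightly down the whole way: never down to its stop, and no letting go or skimming above it between the two ends. Touch neither the grey deck nor the lamps, and leave the dish, vials, dropper bottle and stapler where they stand; nothing is grasped.

Things in the scene. Friction and masses are not known exactly. Their poses are not given: they have to be found in the camera images.
- console: low grey and black touch console fixed to the bench, 170 mm (x) by 310 mm (y), its flat grey deck (deck_plate) 25 mm above the bench; origin: centre of its underside. Along its own axes (x away from the robot, y to the left when not turned) the raised white track runs through (-45,105), (-45,20), (45,-20), (45,-105) mm
- track (a joint): how far the whole white track is pressed down, m: 0 at rest, 0.012 against the stop. It moves straight down on a spring: about 2 N starts it moving, about 6.5 N holds it at the stop; it springs back up when let go. Working range 0.001 to 0.0105
- track_a (a point): centre of the top face of the white track at its left end (console y = +105 mm). The track is a raised ridge 26 mm wide with a flat top 43 mm above the bench, 18 mm above the deck; three straight stretches a-b, b-c, c-d with a thin black line and blue dots on top. The round piece of the track here, 26 mm across, is pad_a. x and y along the console's
- track_b (a point): the same at the first corner from track_a, 85 mm from it (round piece pad_b)
- track_c (a point): the same at the second corner, 98 mm from track_b (pad_c)
- track_d (a point): the same at the track's right end, 85 mm from track_c (pad_d)
- mid_0 (a point): middle of the stretch a-b, on the track's top. Fingertips hovering unpressed within about 12 mm over the track between its ends count as a break in the swipe; keep 40 mm above it until over the start end
- mid_1 (a point): middle of the stretch b-c, on the track's top
- mid_2 (a point): middle of the stretch c-d, on the track's top
- green_lamp: round green lamp on the deck, 25 mm across, 5 mm high, 33 mm beyond one end of the track (either end, it changes): marks the START end. Origin: centre of its underside
- red_lamp: the same in red, at the other end: marks the FINISH end
- dish: empty clear petri dish, 61 mm across, 14 mm high, standing on the console's deck; origin: centre of its underside
- red_vial: white vial with a red cap, 30 mm across, 52 mm high, standing on the console's deck; origin: centre of its underside
- blue_vial: white vial with a blue cap, 30 mm across, 52 mm high, on the bench beside the console (either side); origin: centre of its underside
- dropper: brown dropper bottle with a black top, 30 mm across, 96 mm high, on the bench on the other side of the console; origin: centre of its underside
- stapler: black stapler, 118x34x35 mm, on the bench behind the console; origin: centre of its underside
There are look-alikes about, which are no part of the job. Leave any blue or pink look-alike of the dropper alone.

How it is judged:
By the outcome, as a careful person would: the job done as asked, in the order asked, and still so for the second after the job is handed in, with the robot touching nothing.
It also fails if it takes over 48 s, if anything falls off the work surface, if the arm or the gripper's body presses on something with over 40 N, if the wrist force passes 120 N, or if a joint passes its speed limit or range.

### The arm

A 6-joint arm with a two-finger parallel gripper is mounted at the origin on a cart in front of the work surface, level with it; the furniture and walls round the work are solid. World frame = base frame: x ahead of the robot, y to its left, z up, the work surface at z = 0. Lengths are in m, angles in rad, forces in N, time in s.
With the tool pointing down it reaches from about 0.3 to 0.875 m from the base axis. Payload 6.4 kg.
Tool frame: the origin (TCP) lies between the finger pads; the fingertips stand ctrl.tip_extent ahead of it and the grasp point (between the pads) is the TCP (ctrl.tip_extent is the distance from the TCP to the fingertips, in m); z points along the fingers, y is the line along which they close (so a half turn about z gives the same grasp; the last joint's range is limited). The gripper opens to 85 mm and grips with 20 to 120 N. Pads are 22 mm wide; open, the fingers measure 114 mm over their backs; the gripper's body (76 mm by 85 mm) begins 54 mm behind the grasp point. The pads swing forward as they close: fully open they stand 13 mm farther back than shut.
Start: joints at [1.125, 0.181, 1.607, -0, 1.354, -0.206], TCP at [0.137, 0.559, 0.25] pointing down, gripper open.
Joint ranges: [-2.99, 2.99], [-0.89, 2.07], [0.3, 2.58], [-1.14, 4.28], [0, 2.63], [-3.12, 3.12]. Speed limits (rad/s): [2.57, 2.57, 3.01, 3.14, 3.14, 3.14].

### API

Orientations are given as a unit quaternion [w, x, y, z].
In Python, from bench import ctrl gives the robot as it stands.
- The arm moves only by the tool send_rows, never from a script. Its arguments are lists of equal length, an entry for each row: "dr": the turn, a rotation vector about the tool's x, y, z in units of 6 degrees (1.0 is 6 degrees), a list of three; "xyz": the shift along the tool's x, y, z in cm, a list of three; "jaw": the opening in per cent of the stroke, from 0 (shut) to 100 (fully open). In form: {"dr": [[wx, wy, wz], ...], "xyz": [[dx, dy, dz], ...], "jaw": [jaw, ...]}. A call has exactly 8 rows; each row is the pose to reach, as a shift and turn from the pose commanded when the call began, along the tool's axes at that moment; what a row does not reach only later rows make up. A row lasts 1/8 s, in which the tool goes at most 62.5 mm and 10.7 degrees, less where a joint would pass 70% of its speed; a pose out of reach is approached as far as the arm can. A call with a gripper value outside its range is refused whole. The fingers move at their own pace and stop on an object; the grip force is fixed at half the most. Time passes only in rows, so rows that repeat a pose let the fingers close, or fill a call up. It gives the time, the measured TCP pose, the force, the opening and the grip force at its end, in the units of the state.
- ctrl.get_obs(): the state, without advancing time (a new reading comes with each control period).
- ctrl.camera(name): name is "side" or "top"; returns the picture (400x640x3 uint8, red, green, blue); there is no depth.
- ctrl.calibration(name): a dict with "camera_matrix" (3x3 intrinsics, pixels), "world_from_camera" (4x4, takes a point from camera to world coordinates). Camera axes: x right, y up, looking along -z (the intrinsics and any distortion apply to the point x, -y, -z); pixel columns grow to the right and rows downward; lengths in m; the calibration is good to about 2 mm. A picture is of the moment at which its call begins. calibration takes no time and is no camera call.
- ctrl.hand_in(): hands the job in; it is judged then, once.
The state is a dict: "time_s": time; "q": joint angles; "dq": joint speeds; "joint_efforts": joint torques, N m; "eef_pos": TCP position; "eef_rot": TCP orientation; "wrist_force": force on the tool from outside, world axes, zero at the start; "torque": the same for the moment, N m; "opening": opening from 0.0 (shut) to 1.0 (fully open); "grasp_force": force on a finger pad.
Only numpy, scipy, OpenCV 4.12 (cv2) and the standard library are available. Lean on these libraries where they do the work, as an engineer would, in place of code of your own. Each camera call takes 0.05 s, during which the arm holds its last target. There are 200 camera calls.

## Working session

There is one attempt and no reset: what is moved stays moved. The work goes in short steps, Python scripts to look and compute and a tool call to move; the robot and the scene stay as the last step left them, time stands still between calls to the robot, and variables do not carry over. Pictures are saved under pics/ and viewed, at most 10 in all, crops included, and the job is handed in when it is done.

Besides the shell and the picture viewer there is one more tool, called after "Request:" as name(argument=value, ...) on one line, values as JSON. send_rows: Moves the arm, as the interface text tells. Its arguments: {"type":"object","properties":{"dr":{"type":"array","items":{"type":"array","items":{"type":"number"}}},"xyz":{"type":"array","items":{"type":"array","items":{"type":"number"}}},"jaw":{"type":"array","items":{"type":"number"}}},"required":["dr","xyz","jaw"]}

```bash
mkdir -p pics; python3 - <<'E'
from bench import ctrl
import cv2
for n in("top","side"):
    cv2.imwrite(f"pics/{n}0.png",ctrl.camera(n)[:,:,::-1])
    c=ctrl.calibration(n);print(n,c)
o=ctrl.get_obs();print(ctrl.tip_extent,o["eef_pos"],o["eef_rot"],o["wrist_force"],o["time_s"])
E
```

```text
top {'camera_matrix': array([[472.61047375,   0.        , 320.01775772],
       [  0.        , 472.61047375, 195.8053577 ],
       [  0.        ,   0.        ,   1.        ]]), 'world_from_camera': array([[-0.00399283,  0.98962237, -0.14363712,  0.44216525],
       [-0.99980072, -0.00114112,  0.01993044,  0.05429028],
       [ 0.0195597 ,  0.14368807,  0.98942971,  1.10530678],
       [ 0.        ,  0.        ,  0.        ,  1.        ]])}
side {'camera_matrix': array([[384.35410351,   0.        , 317.92791979],
       [  0.        , 384.35410351, 198.13829552],
       [  0.        ,   0.        ,   1.        ]]), 'world_from_camera': array([[ 0.96472181,  0.16981311, -0.20118481,  0.42181251],
       [-0.26296911,  0.65815084, -0.70546774, -0.53365418],
       [ 0.01261228,  0.7334855 ,  0.67958807,  0.63135629],
       [ 0.        ,  0.        ,  0.        ,  1.        ]])}
0.019 [0.13635894 0.55813357 0.24948348] [-2.45865463e-04  1.19620856e-01  9.92819344e-01 -7.34731181e-04] [-0.78302056  0.07833913  0.07318197] 0.1
```

View pics/top0.png

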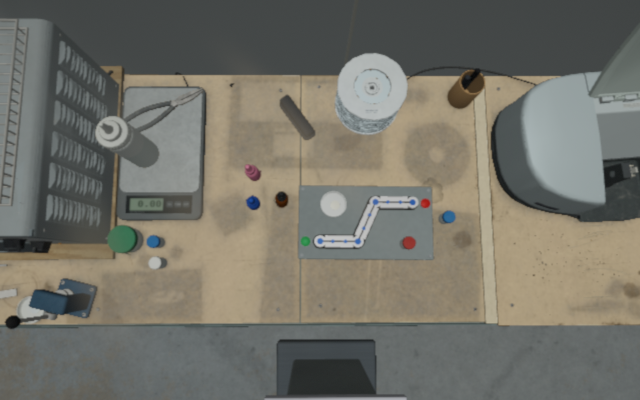

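View pics/side0.png

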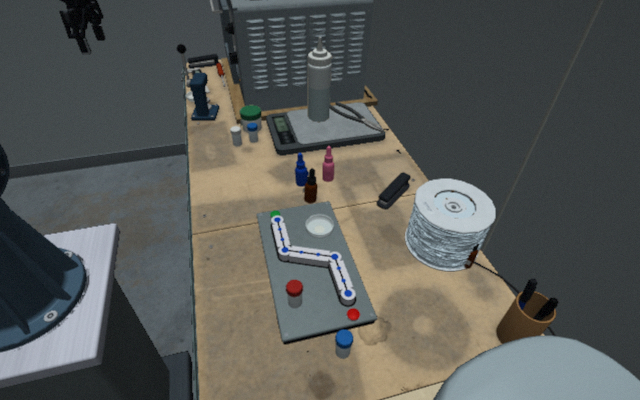

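Both views agree. In the top view the green lamp is at (306,241), beside end a (319,241), so the start is a. The corners are at (357,241) and (376,202), and end d (413,202) lies beside the red lamp at (425,203). The red vial (408,243) and dish (333,204) stand on the deck. Next I'll measure the pads and lamps.

```bash
cat > h.py <<'E'
import numpy as np,cv2
from bench import ctrl
def ray(n,uv,z):
    c=ctrl.calibration(n);K=c["camera_matrix"];T=c["world_from_camera"]
    d=np.linalg.solve(K,[uv[0],uv[1],1]);d=T[:3,:3]@(d*[1,-1,-1]);o=T[:3,3]
    return (o+d*(z-o[2])/d[2])
def blobs(mask,lo=3):
    n,_,s,c=cv2.connectedComponentsWithStats(mask.astype(np.uint8))
    return [(c[i].round(2),s[i,4]) for i in range(1,n) if s[i,4]>=lo]
E
python3 - <<'E'
from h import *
roi={"top":(296,182,462,262),"side":(255,195,380,360)}
for n in roi:
    im=cv2.imread(f"pics/{n}0.png");h=cv2.cvtColor(im,cv2.COLOR_BGR2HSV)
    x0,y0,x1,y1=roi[n];H,S,V=[h[y0:y1,x0:x1,i].astype(int) for i in range(3)]
    for nm,m,z in(("white",(S<45)&(V>180),.043),("blue",(H>100)&(H<130)&(S>110),.043),("green",(H>45)&(H<85)&(S>110),.03),("red",((H<8)|(H>172))&(S>150),.03)):
        for c,a in blobs(m): print(n,nm,c+[x0,y0],a,ray(n,c+[x0,y0],z).round(4))
    m=((S<45)&(V>180)).astype(np.uint8)
    if n=="top":
        cs,_=cv2.findContours(m,cv2.RETR_EXTERNAL,cv2.CHAIN_APPROX_NONE)
        for c in cs:
            if len(c)>30: print(cv2.boundingRect(c))
    cv2.imwrite(f"pics/{n}c.png",cv2.resize(im[y0:y1,x0:x1],None,fx=4.5 if n=="top" else 3.5,fy=4.5 if n=="top" else 3.5,interpolation=cv2.INTER_CUBIC))
E
```

```text
top white [332.67 204.5 ] 401 [0.5764 0.0043 0.043 ]
top white [362.6  223.67] 724 [ 0.5327 -0.063   0.043 ]
top blue [375.  201.5] 16 [ 0.5832 -0.0921  0.043 ]
top blue [387.5 201.5] 4 [ 0.5831 -0.1206  0.043 ]
top blue [400.   201.75] 4 [ 0.5825 -0.1491  0.043 ]
top blue [412.16 201.84] 19 [ 0.5823 -0.1768  0.043 ]
top blue [448.43 216.57] 116 [ 0.5484 -0.2584  0.043 ]
top blue [363.67 227.67] 3 [ 0.5237 -0.0652  0.043 ]
top blue [319.89 240.72] 18 [0.4947 0.0336 0.043 ]
top blue [357.44 240.89] 18 [ 0.494  -0.0507  0.043 ]
top green [304.94 240.85] 66 [0.4951 0.0672 0.03  ]
top red [424.93 202.88] 59 [ 0.5815 -0.2091  0.03  ]
top red [408.7  242.59] 102 [ 0.4905 -0.1688  0.03  ]
(19, 15, 102, 50)
(25, 12, 23, 22)
side white [314.36 257.08] 898 [ 0.5452 -0.0829  0.043 ]
side white [319.17 226.55] 284 [ 0.5756 -0.0077  0.043 ]
side blue [276.84 219.32] 19 [0.4942 0.0351 0.043 ]
side blue [279.25 228.75] 8 [0.4939 0.0071 0.043 ]
side blue [282. 239.] 9 [ 0.4939 -0.0218  0.043 ]
side blue [284.69 249.23] 26 [ 0.4938 -0.0492  0.043 ]
side blue [301.   251.62] 8 [ 0.5234 -0.0632  0.043 ]
side blue [317.5 254. ] 8 [ 0.5531 -0.0771  0.043 ]
side blue [334.37 256.27] 30 [ 0.5833 -0.0908  0.043 ]
side blue [338.45 267.64] 11 [ 0.5827 -0.1187  0.043 ]
side blue [343. 280.] 11 [ 0.5824 -0.1474  0.043 ]
side blue [347.86 292.7 ] 37 [ 0.5824 -0.1754  0.043 ]
side blue [343.77 338.1 ] 273 [ 0.5488 -0.2549  0.043 ]
side blue [305.67 337.67] 3 [ 0.4894 -0.2384  0.043 ]
side green [274.26 213.07] 43 [0.4938 0.0679 0.03  ]
side green [356.   325.67] 3 [ 0.5787 -0.2329  0.03  ]
side red [309.12 199.12] 8 [0.5794 0.0925 0.03  ]
side red [294.01 287.56] 201 [ 0.4936 -0.1318  0.03  ]
side red [352.92 313.93] 112 [ 0.5808 -0.2105  0.03  ]
```

View pics/topc.png

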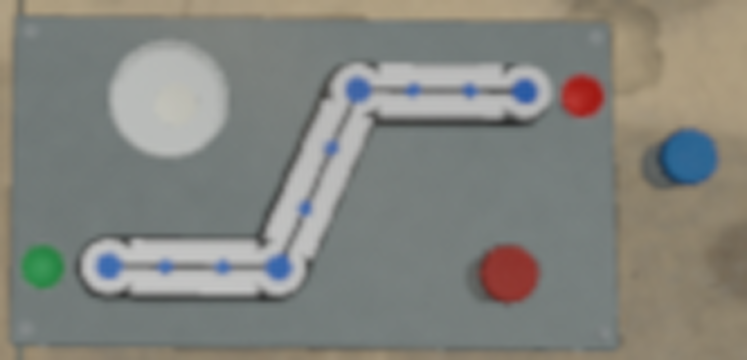

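Positions pass the size check: ab 84, bc 98 and cd 85 mm. I'll work out the approach moves.

```bash
cat >> h.py <<'E'
from scipy.spatial.transform import Rotation as R
A,B,C,D=map(np.array,([.4945,.0343],[.494,-.050],[.5832,-.0911],[.5823,-.1761]))
def rot(): return R.from_quat(ctrl.get_obs()["eef_rot"],scalar_first=True)
def go(p): return (rot().inv().apply(np.array(p)-ctrl.get_obs()["eef_pos"])*100).round(2)
E
python3 - <<'E'
from h import *
print(go([*A,.2]), (R.inv(rot())*R.from_matrix(np.diag([-1,1,-1]))).as_rotvec(degrees=True)/6)
E
```

```text
[-47.23 -42.37   5.  ] [-0.01406602 -0.00470696 -2.29007411]
```

Request:
send_rows(dr=[[0, 0, 0], [0, 0, 0], [0, 0, 0], [0, 0, 0], [0, 0, 0], [0, 0, 0], [0, 0, 0], [0, 0, 0]], xyz=[[-2, -1.8, 0], [-5, -4.5, 0], [-9, -8, 0], [-13, -11.7, 0], [-17, -15.3, 0], [-21, -18.8, 0], [-25, -22.4, 0], [-29, -26, 0]], jaw=[0, 0, 0, 0, 0, 0, 0, 0])

```text
time_s: 1.1
eef_pos: [0.357, 0.2356, 0.2501]
eef_rot: [0.0, 0.12, 0.993, 0.0]
wrist_force: [0.5, -0.5, 0.1]
opening: 0.0
grasp_force: 0.0
```

Request:
send_rows(dr=[[0, 0, -0.4], [0, 0, -0.8], [0, 0, -1.2], [0, 0, -1.6], [0, 0, -2], [0, 0, -2.29], [0, 0, -2.29], [0, 0, -2.29]], xyz=[[-3.5, -3.2, 0], [-7, -6.3, 1], [-10.5, -9.5, 2], [-14, -12.6, 3], [-16.5, -14.8, 4], [-18, -16.2, 5], [-18.23, -16.37, 5], [-18.23, -16.37, 5]], jaw=[0, 0, 0, 0, 0, 0, 0, 0])

```text
time_s: 2.1
eef_pos: [0.4944, 0.0352, 0.2003]
eef_rot: [-0.0, 0.0, 1.0, 0.0]
wrist_force: [-1.0, -0.4, -0.8]
opening: -0.001
grasp_force: 0.0
```

```bash
python3 - <<'E'
from h import *
o=ctrl.get_obs();print(o["time_s"],o["eef_pos"],o["eef_rot"],o["wrist_force"],o["opening"],go([*A,.072]))
E
```

```text
2.1 [0.49437376 0.0352239  0.20032285] [-2.82779882e-04  3.04571531e-04  9.99999901e-01  1.59604001e-04] [-0.99406755 -0.37400415 -0.84216103] -0.0014817060093755107 [-0.02 -0.1  12.83]
```

Request:
send_rows(dr=[[0, 0, 0], [0, 0, 0], [0, 0, 0], [0, 0, 0], [0, 0, 0], [0, 0, 0], [0, 0, 0], [0, 0, 0]], xyz=[[0, -0.1, 2], [0, -0.1, 5], [0, -0.1, 8], [0, -0.1, 10.5], [0, -0.1, 12], [0, -0.1, 12.5], [0, -0.1, 12.5], [0, -0.1, 12.5]], jaw=[0, 0, 0, 0, 0, 0, 0, 0])

```text
time_s: 3.1
eef_pos: [0.4955, 0.0338, 0.0763]
eef_rot: [0.001, -0.0, 1.0, -0.0]
wrist_force: [0.4, -0.9, 0.1]
opening: 0.002
grasp_force: 0.0
```

```bash
python3 - <<'E'
from h import *
im=ctrl.camera("side")[:,:,::-1];cv2.imwrite("pics/s1.png",cv2.resize(im[150:270,220:370],None,fx=4,fy=4,interpolation=cv2.INTER_CUBIC))
o=ctrl.get_obs();print(o["eef_pos"],o["wrist_force"],go([*A,.062]))
E
```

```text
[0.49543589 0.03373295 0.07622532] [ 0.00273077 -0.13944745  0.03857213] [0.1  0.06 1.42]
```

View pics/s1.png

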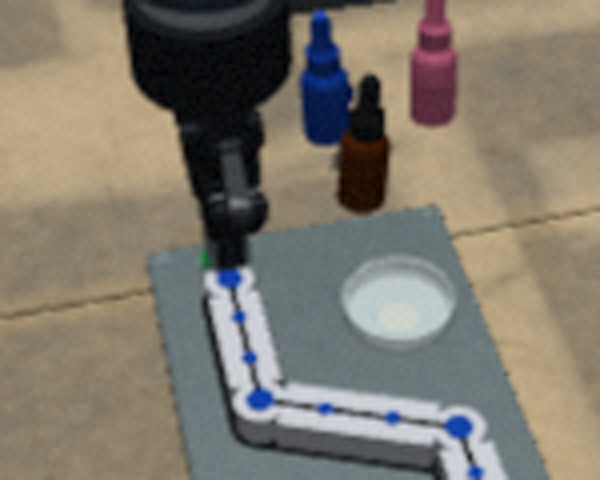

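The tip hangs right over pad a (crop about (230,270)). I'll press gently now.

Request:
send_rows(dr=[[0, 0, 0], [0, 0, 0], [0, 0, 0], [0, 0, 0], [0, 0, 0], [0, 0, 0], [0, 0, 0], [0, 0, 0]], xyz=[[0, 0, 0.5], [0, 0, 1], [0, 0, 1.2], [0, 0, 1.4], [0, 0, 1.6], [0, 0, 1.8], [0, 0, 1.8], [0, 0, 1.8]], jaw=[0, 0, 0, 0, 0, 0, 0, 0])

```text
time_s: 4.15
eef_pos: [0.4945, 0.0339, 0.0573]
eef_rot: [-0.0, -0.0, 1.0, 0.0]
wrist_force: [-2.8, 0.0, 4.2]
opening: 0.002
grasp_force: 1.8
```

```bash
python3 - <<'E'
from h import *
for i in range(4):
    ctrl.camera("side"); o=ctrl.get_obs();print(o["eef_pos"].round(4),o["wrist_force"].round(2),go([*B,.056]))
E
```

```text
[0.4946 0.0339 0.0573] [-2.82 -0.27  4.1 ] [ 0.06 -8.39  0.13]
[0.4946 0.0338 0.0573] [-3.35  0.19  3.28] [ 0.06 -8.38  0.13]
[0.4946 0.0339 0.0573] [-4.12  0.5   4.54] [ 0.06 -8.39  0.13]
[0.4946 0.0339 0.0573] [-2.75  0.51  3.42] [ 0.06 -8.39  0.13]
```

Force is about 3.8 N and depth about 4.7 mm, which agree with each other. I'll slide a→b, pressing 0.5 mm deeper.

Request:
send_rows(dr=[[0, 0, 0], [0, 0, 0], [0, 0, 0], [0, 0, 0], [0, 0, 0], [0, 0, 0], [0, 0, 0], [0, 0, 0]], xyz=[[0, -0.7, 0.05], [0, -1.9, 0.05], [0, -3.2, 0.05], [0, -4.5, 0.05], [0, -5.8, 0.05], [0, -7.1, 0.05], [0.05, -8.0, 0.05], [0.05, -8.4, 0.05]], jaw=[0, 0, 0, 0, 0, 0, 0, 0])

```text
time_s: 5.35
eef_pos: [0.4941, -0.0508, 0.0568]
eef_rot: [-0.0, 0.0, 1.0, 0.0]
wrist_force: [0.0, 2.9, 3.9]
opening: -0.001
grasp_force: 2.0
```

```bash
python3 - <<'E'
from h import *
for i in range(3):
    ctrl.camera("side"); o=ctrl.get_obs();print(o["eef_pos"].round(4),o["wrist_force"].round(2),go([*C,.0565]))
E
```

```text
[ 0.4942 -0.051   0.0568] [-1.18 -1.48  3.65] [-8.91 -4.    0.03]
[ 0.4942 -0.051   0.0568] [-0.72 -1.33  3.64] [-8.9  -4.01  0.03]
[ 0.4942 -0.0509  0.0568] [-1.7  -1.62  3.42] [-8.9  -4.02  0.04]
```

Request:
send_rows(dr=[[0, 0, 0], [0, 0, 0], [0, 0, 0], [0, 0, 0], [0, 0, 0], [0, 0, 0], [0, 0, 0], [0, 0, 0]], xyz=[[-0.8, -0.36, 0.03], [-2.1, -0.95, 0.03], [-3.5, -1.58, 0.03], [-4.9, -2.2, 0.03], [-6.3, -2.84, 0.03], [-7.7, -3.47, 0.03], [-8.6, -3.88, 0.03], [-8.9, -4.02, 0.03]], jaw=[0, 0, 0, 0, 0, 0, 0, 0])

```text
time_s: 6.5
eef_pos: [0.5839, -0.0907, 0.0564]
eef_rot: [0.0, 0.0, 1.0, -0.0]
wrist_force: [-3.1, 1.3, 4.1]
opening: -0.001
grasp_force: 2.0
```

```bash
python3 - <<'E'
from h import *
for i in range(3):
    ctrl.camera("side"); o=ctrl.get_obs();print(o["eef_pos"].round(4),o["wrist_force"].round(2),go([*D,.0565]))
E
```

```text
[ 0.5839 -0.0907  0.0564] [-0.24  0.91  3.91] [ 0.16 -8.54 -0.01]
[ 0.5839 -0.0907  0.0566] [0.11 0.05 3.32] [ 0.16 -8.54  0.01]
[ 0.5839 -0.0907  0.0568] [-0.62 -0.53  5.14] [ 0.16 -8.54  0.03]
```

Request:
send_rows(dr=[[0, 0, 0], [0, 0, 0], [0, 0, 0], [0, 0, 0], [0, 0, 0], [0, 0, 0], [0, 0, 0], [0, 0, 0]], xyz=[[0, -0.7, 0], [0.05, -1.9, 0], [0.1, -3.2, 0], [0.1, -4.5, 0], [0.1, -5.8, 0], [0.15, -7.1, 0], [0.15, -8.1, 0], [0.15, -8.55, 0]], jaw=[0, 0, 0, 0, 0, 0, 0, 0])

```text
time_s: 7.65
eef_pos: [0.5816, -0.1767, 0.0564]
eef_rot: [-0.0, 0.0, 1.0, 0.0]
wrist_force: [0.3, 3.1, 2.8]
opening: 0.002
grasp_force: 2.0
```

```bash
python3 - <<'E'
from h import *
for i in range(3):
    ctrl.camera("side"); o=ctrl.get_obs();print(o["eef_pos"].round(4),o["wrist_force"].round(2),go([*D,.0565]))
E
```

```text
[ 0.5817 -0.1769  0.0565] [ 0.11 -1.24  3.33] [-0.06  0.08  0.  ]
[ 0.5817 -0.1769  0.0566] [-1.82 -2.15  4.18] [-0.06  0.08  0.01]
[ 0.5817 -0.1768  0.0566] [-1.07 -2.29  4.37] [-0.06  0.07  0.01]
```

At the finish end and still pressed, so lift straight up.

Request:
send_rows(dr=[[0, 0, 0], [0, 0, 0], [0, 0, 0], [0, 0, 0], [0, 0, 0], [0, 0, 0], [0, 0, 0], [0, 0, 0]], xyz=[[0, 0, -1], [0, 0, -3], [0, 0, -6], [0, 0, -9], [0, 0, -12], [0, 0, -14], [0, 0, -15], [0, 0, -15]], jaw=[0, 0, 0, 0, 0, 0, 0, 0])

```text
time_s: 8.8
eef_pos: [0.5818, -0.1759, 0.2069]
eef_rot: [0.0, -0.0, 1.0, -0.0]
wrist_force: [-0.6, -0.6, 0.2]
opening: 0.003
grasp_force: 0.0
```

```bash
python3 - <<'E'
from h import *
cv2.imwrite("pics/s2.png",ctrl.camera("side")[:,:,::-1]); o=ctrl.get_obs();print(o["eef_pos"],o["wrist_force"],o["time_s"])
E
```

```text
[ 0.58137351 -0.17568862  0.20589569] [ 1.50486355 -0.37132801 -0.21851377] 8.85
```

View pics/s2.png

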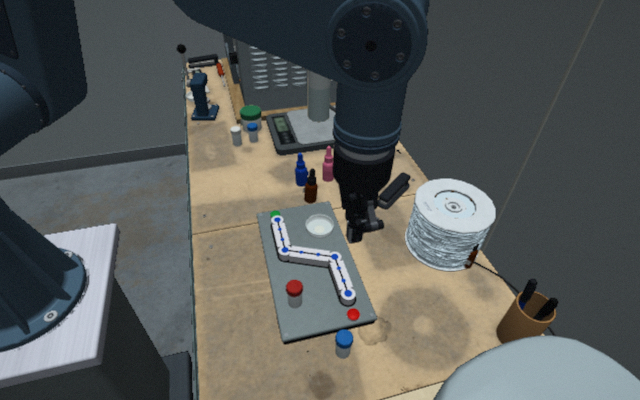

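The gripper is clear of everything. The red vial (294,288), dish (319,226), blue vial (344,343), dropper (311,187) and stapler (394,190) are where they were, so I'm handing in.

```bash
python3 -c "
from bench import ctrl
print(ctrl.hand_in())"
```

```text
the job is handed in; nothing more can be done
None
```

I slid the closed fingertips along the track from the green-lamp end round both corners to the red-lamp end, held at about 5–6 mm depth (3–5 N) at every check. I then lifted clear and handed in at about 9 s; the hand-in gave no verdict.

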